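# Hook open the drying cabinet's drop hatch

### The arm

A 7-joint arm with a two-finger parallel gripper is mounted at the origin on the work surface; the furniture and walls round the work are solid. World frame = base frame: x ahead of the robot, y to its left, z up, the work surface at z = 0. Lengths are in m, angles in rad, forces in N, time in s.
With the tool pointing down it reaches from about 0.425 to 0.95 m from the base axis. Payload 4.7 kg.
Tool frame: the origin (TCP) lies at the very end of the fingers, on their centre line; the grasp point (between the pads) lies r.pinch_z behind it (r.pinch_z is the distance from the TCP to the grasp point, in m); z points along the fingers, y is the line along which they close (so a half turn about z gives the same grasp; the last joint's range is limited). The gripper opens to 87 mm and grips with 3 to 60 N. Pads are 19 mm wide; open, the fingers measure 117 mm over their backs; the gripper's body (75 mm by 190 mm) begins 51 mm behind the grasp point.
Start: joints at [-1.348, 0.469, -0.049, 1.532, 0.024, 1.141, -0.082], TCP at [0.168, 0.654, 0.223] pointing down, gripper open.
Joint ranges: [-2.59, 2.59], [-0.33, 1.99], [-1.39, 1.29], [0.1, 2.45], [-1.04, 4.18], [0.21, 1.99], [-2.66, 2.66]. Speed limits (rad/s): [2.57, 2.57, 3.14, 3.14, 3.14, 3.14, 3.14].

### API

Orientations are given as a unit quaternion [x, y, z, w].
In Python, from plant import r gives the robot as it stands.
- The arm moves only by the shell command python3 -m jog 'ROWS' [FORCE]. ROWS is JSON, a list that holds one entry, the list of rows, each a list of 5 numbers: the opening, from 0 (shut) to 1 (fully open), then the shift along the tool's x, y, z in cm, then the turn about the tool's z in degrees. A call has 1 to 12 rows; each row shifts and turns the commanded pose from where the row before left it, along the tool's axes as they then stand; what a row does not reach is not made up. A row lasts 1/8 s, in which the tool goes at most 62.5 mm and 10.7 degrees, less where a joint would pass 70% of its speed; a pose out of reach is approached as far as the arm can. A call with a gripper value outside its range is refused whole. The fingers move at their own pace and stop on an object; FORCE is the grip in N (left out, the last holds). Time passes only in rows, so rows that do not move let the fingers close. It gives the time, the measured TCP pose, the force, the opening and the grip force at its end, in the units of the state.
- r.observe(): the state, without advancing time (a new reading comes with each control period).
- r.capture(name): name is "scene" or "top"; returns a dict with "image" (384x512x3 uint8, blue, green, red), "z_map" (384x512 float32, m along the optical axis (not along the pixel's ray), 0 where there is no reading), "fovy" (degrees; the focal length in pixels is half the picture's height over the tangent of half this angle, whatever the lens; pixels are square), "cx", "cy" (the principal point, pixels), "dist" ([k1, k2, p1, p2, k3] as OpenCV has them; the pictures are not rectified), "cam_to_world" (4x4, takes a point from camera to world coordinates). Camera axes: x right, y down, z forward; pixel columns grow to the right and rows downward; lengths in m; the calibration is good to about 2 mm. A picture is of the moment at which its call begins.
- r.sign_off(): hands the job in; it is judged then, once.
The state is a dict: "t": time; "joints": joint angles; "qvel": joint speeds; "tau": joint torques, N m; "tool_pos": TCP position; "ee_rot": TCP orientation; "contact_force": force on the tool from outside, world axes, zero at the start; "torque": the same for the moment, N m; "finger_gap": finger opening in m; "finger_force": force on a finger pad.
Only numpy, scipy, OpenCV 4.12 (cv2) and the standard library are available. Lean on these libraries where they do the work, as an engineer would, in place of code of your own. Each camera call takes 0.05 s, during which the arm holds its last target. There are 200 camera calls.

### The job

Take the hook pole from its rest, put its pin down into the brass eye of the drying cabinet's blue hatch, and swing the hatch down until it is fully open, finishing with a firm steady pull of about 12 N against its stop; never load the cabinet or hatch with more than 18 N. Then unhook the pole and lay it back in its rest as you found it, leaving the hatch fully open. The hatch is hot: touch it only with the pole, and leave the other things alone.

Things in the scene. Friction and masses are not known exactly. Their poses are not given: they have to be found in the camera images.
- pole: Hook pole, 0.16 kg. Origin mid-grip; its x runs to the hook, z up. Orange grip 140 mm long, 16 mm wide (y), 22 mm tall (from -11 to 11); from it an 8 mm shaft runs to x = 135 mm and turns straight down in an 8 mm pin; steel butt behind to x = -82 mm. Starts level in its rest, pin down; the middle 80 mm of the grip is free to be pinched across its width, level with the origin.
- elbow (a point): Centre line of the pole where the shaft turns down into the pin: (135, 0, 0) mm in the pole's frame.
- pin_tip (a point): Rounded lower end of the pin: (135, 0, -32) mm in the pole's frame.
- rest: Fixed rest. Origin under its centre on the surface, x along the lying pole to the hook. Base 150x70x8 mm; grey uprights at x = -58 and 58 mm, 12 mm thick, each with a slot 21 mm wide, floor at 50 mm, straight to 64 mm, flaring to 76 mm. The grip lies in both slots, pole origin 61 mm above the rest's and at first within 4 mm of it along x; put back, 15 mm is allowed.
- dryer: Fixed grey drying cabinet, 230 mm wide, 120 mm deep, 300 mm high. Origin on the work surface under the middle of its front face; x points level into the cabinet from its front, z up. The blue hatch fills the upper front; its hinge line is along y at the point hinge.
- hinge (a point): Middle of the hatch's hinge line (along the cabinet's y), 166 mm above the cabinet's underside in the plane of its front face. The hatch swings down and outwards (towards the cabinet's -x) about it.
- hatch (a joint): Hatch angle, rad: 0 shut (upright), grows as it swings down and out; 0.85 fully open on a hard stop. Starts at 0 to 0.10, stays where it is left. The hinge is stiff (0.55 N m friction): moving it takes 3 to 6 N at the eye, so only a clearly higher force shows the stop; pulling hard there is best done along the pole, the pole tilted hook-up by about as much as the hatch has turned.
- eye (a point): Centre of the brass eye near the hatch's top: shut, 25 mm before the front face and 97 mm above the hinge. Rectangular loop of 6 mm bar, clear 16 mm along the cabinet's y by 18 mm; its plane rises outwards 20 degrees when shut and turns with the hatch. A level pole's pin enters from straight above. The loop's outer bar has its middle 12 mm out from this centre in that plane and takes the pull.
- release_tin: Orange spray can, 66 mm wide, 231 mm tall, a bystander; origin under its centre.
- blade_carton: Blue and yellow carton, 60 x 60 x 170 mm, a bystander; origin under its centre.
- steel_flask: Pale steel flask with black cap and band, 115 mm wide, 322 mm tall, a bystander; origin under its centre.
- marker_black: Black marker standing upright, 18 mm wide, 128 mm tall, a bystander; origin under its centre.
- nippers: Side cutters with red handles, 129 mm long, lying flat, a bystander.
- runner_0: Black moulded runner, 289 mm long, lying flat, a bystander.
Not all that is in view belongs to the job. What is shaped like the rest but turquoise is not meant.

How it is judged:
On the way, in this order (a step that is already met when the one before it is completed fails the run):
1. the pole is lifted off its rest and its pin stands down through the eye of the still nearly shut hatch (value of joint hatch below 0.3 rad and z of pin_tip in the frame of eye below -0.008 m and horizontal distance between elbow and eye below 0.009 m and distance between elbow and eye below 0.03 m), for 0.1 s.
2. the hatch is on its stop and the pole, hooked in the eye, pulls it there firmly (over 9 N) for 0.3 s (value of joint hatch above 0.825 rad and contact force between pole and dryer above 9 N and distance between elbow and eye below 0.03 m), for 0.3 s.
At the end, for the whole second after the job is handed in: The hatch is fully open (within 0.04 rad of its stop) and still; the pole is let go and lies still in both slots of its rest, upright way, hook at the same end as at first, within 15 mm lengthways and 6 mm sideways of the middle (value of joint hatch above 0.81 rad and x of pole in the frame of rest between -0.015 and 0.015 m and y of pole in the frame of rest between -0.006 and 0.006 m and z of pole in the frame of rest between 0.057 and 0.065 m and x of pin_tip in the frame of rest above 0.1 m and angle between pole's own z axis and vertical below 0.12 rad and angle between the x axis of pole and the x axis of rest, either way round below 0.08 rad and linear speed of pole below 0.02 m/s and not (velocity of joint hatch above 0.05 rad/s)); the robot touches nothing.
It fails at once if the pole loads the cabinet or its hatch with more than 18 N (contact force between pole and dryer above 18 N).
It fails at once if the robot itself touches the hot cabinet or hatch (contact force between any of the fingers, the arm and dryer above 1 N).
It fails at once if the hatch is flung open (velocity of joint hatch above 2 rad/s).
It fails at once if a bystander is moved more than 20 mm (distance of any of release_tin, blade_carton, steel_flask, marker_black, nippers, runner_0 from where it was at the start of the episode above 0.02 m).
It also fails if it takes over 67 s, if anything falls off the work surface, if the arm or the gripper's body presses on something with over 40 N, if the wrist force passes 120 N, or if a joint passes its speed limit or range.

## Working session

There is one attempt and no reset: what is moved stays moved. The work goes in short steps, Python scripts to look and compute and a shell command to move; the robot and the scene stay as the last step left them, time stands still between calls to the robot, and variables do not carry over. Pictures are saved under pics/ and viewed, at most 10 in all, crops included, and the job is handed in when it is done.

```bash
ls; mkdir -p pics; cat > h.py <<'E'
import numpy as np, cv2, pickle
from plant import r
def cap(n):
    c=r.capture(n); pickle.dump(c,open(f'{n}.pkl','wb')); return c
def load(n): return pickle.load(open(f'{n}.pkl','rb'))
def K(c):
    f=192/np.tan(np.radians(c['fovy'])/2); return np.array([[f,0,c['cx']],[0,f,c['cy']],[0,0,1]])
def world(c):
    h,w=c['z_map'].shape; u,v=np.meshgrid(np.arange(w),np.arange(h))
    p=np.stack([u,v],-1).reshape(-1,1,2).astype(np.float64)
    n=cv2.undistortPoints(p,K(c),np.array(c['dist'])).reshape(h,w,2)
    z=c['z_map']; P=np.dstack([n[...,0]*z,n[...,1]*z,z]); T=np.array(c['cam_to_world'])
    W=P@T[:3,:3].T+T[:3,3]; W[z==0]=np.nan; return W
def proj(c,X):
    Ti=np.linalg.inv(np.array(c['cam_to_world'])); Y=np.atleast_2d(X)@Ti[:3,:3].T+Ti[:3,3]
    return cv2.projectPoints(Y.reshape(-1,1,3),np.zeros(3),np.zeros(3),K(c),np.array(c['dist']))[0].reshape(-1,2)
E
python3 - <<'E'
from h import *
print(r.pinch_z); print(r.observe())
for n in('scene','top'):
    c=cap(n); cv2.imwrite(f'pics/{n}0.png',cv2.resize(c['image'],(800,600))); print(n,c['fovy'],c['dist'],np.round(c['cam_to_world'],3).tolist())
E
```

```text
pics
0.0187
{'t': 0.0, 'joints': array([-1.34791972,  0.46943749, -0.04857201,  1.53368999,  0.02413145,
        1.14098858, -0.08230521]), 'qvel': array([ 0.0014006 ,  0.00019921, -0.00084055,  0.00070002,  0.00030572,
        0.00075422, -0.00210031]), 'tau': array([-2.91198803e-04, -5.07966936e+01, -8.08014348e-02, -2.36159742e+01,
       -6.12935121e-02,  3.78379575e-02,  1.84490873e-04]), 'tool_pos': array([0.16802309, 0.65313803, 0.2215037 ]), 'ee_rot': array([ 1.25546564e-01,  9.92087255e-01, -9.66146874e-04, -6.69740766e-05]), 'contact_force': array([-0.41552959,  0.29983143,  0.05326147]), 'torque': array([0.01560694, 0.01715224, 0.01207686]), 'finger_force': 0.0, 'finger_gap': 0.08695286488775772}
scene 54.15402677951781 [-0.02302187  0.          0.          0.          0.        ] [[0.687, -0.626, 0.368, 0.051], [-0.726, -0.585, 0.361, -0.317], [-0.011, -0.516, -0.857, 1.324], [0.0, 0.0, 0.0, 1.0]]
top 55.54735415247174 [0.03812462 0.         0.         0.         0.        ] [[-0.006, -0.986, 0.165, 0.361], [-1.0, 0.006, 0.001, 0.161], [-0.002, -0.165, -0.986, 1.141], [0.0, 0.0, 0.0, 1.0]]
```

View pics/scene0.png

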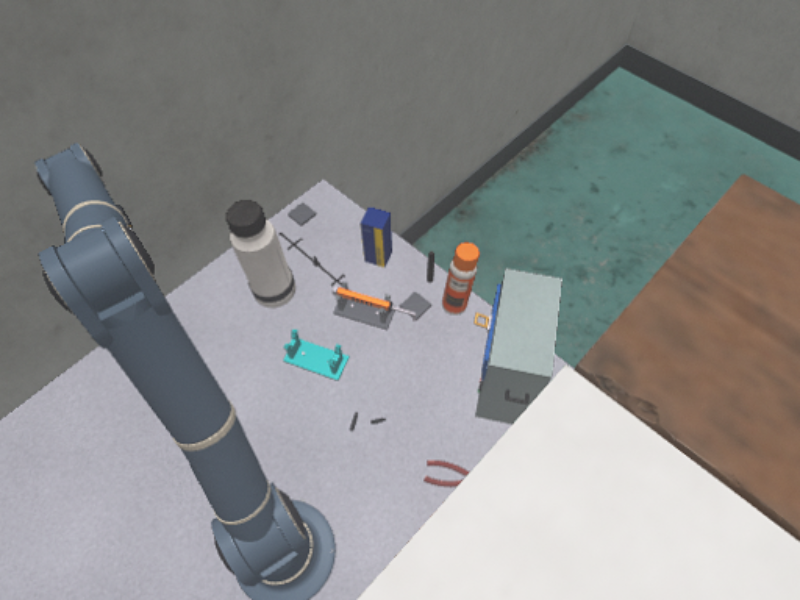

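View pics/top0.png

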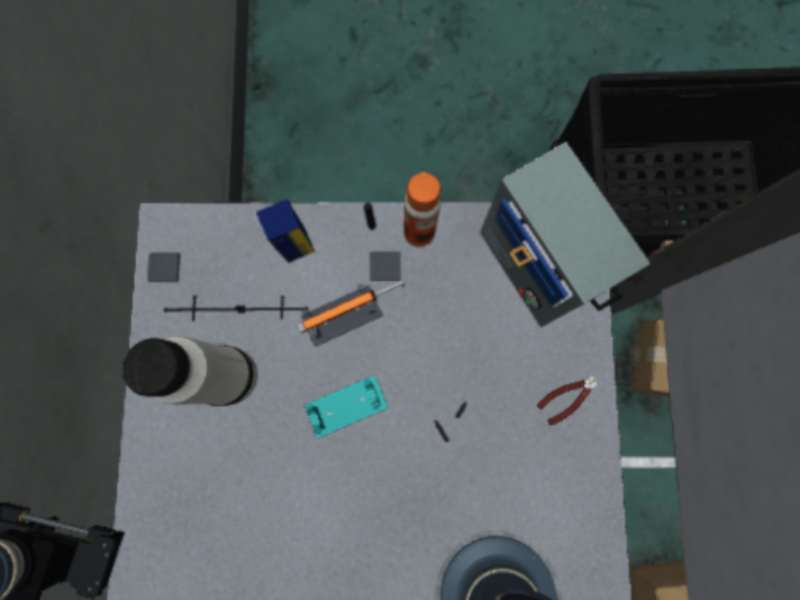

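Top view (800×600 scale): the pole lies at (300–403, 283–330) with its hook at right, the eye is at (522,256), and the cabinet top spans (500–648, 143–300). The turquoise decoy is at (345,407). Next I measure these from depth.

```bash
python3 - <<'E'
from h import *
for n in('top','scene'):
    c=load(n); W=world(c); im=c['image'].astype(int); b,g,rr=im[...,0],im[...,1],im[...,2]; z=W[...,2]
    def rect(m,name):
        P=W[m][:,:2]; q=cv2.minAreaRect((P*1000).astype(np.float32)); print(n,name,m.sum(),'med',np.round(np.median(W[m],0),4),'rect',np.round(q[0],1),np.round(q[1],1),round(q[2],1))
    hh=cv2.cvtColor(c['image'],cv2.COLOR_BGR2HSV)
    # orange grip
    org=(hh[...,0]>5)&(hh[...,0]<16)&(hh[...,1]>180)&(z>.04)&(z<.1)&(W[...,1]>.1)
    rect(org,'grip'); P=W[org]; d=np.linalg.svd(P[:,:2]-P[:,:2].mean(0),full_matrices=False)[2][0]; print('dir',d,np.degrees(np.arctan2(d[1],d[0])))
    top=(np.abs(z-.3)<.012)&(W[...,1]<.15)&(W[...,0]>.3)&(W[...,0]<1.1)
    l,lab,st,_=cv2.connectedComponentsWithStats(top.astype(np.uint8)); k=1+np.argmax(st[1:,4]); rect(lab==k,'cabtop')
    eye=(hh[...,0]>10)&(hh[...,0]<25)&(hh[...,1]>110)&(z>.2)&(z<.32)&(W[...,1]<.15)&(W[...,0]>.4)
    rect(eye,'eye'); v,u=np.nonzero(eye); print('eye uv',u.min(),u.max(),v.min(),v.max(), 'z',np.round(np.percentile(W[eye][:,2],[5,50,95]),3))
    sh=(z>.052)&(z<.085)&(hh[...,1]<60)&(np.linalg.norm(W[...,:2]-np.median(W[org],0)[:2],axis=-1)<.17)
    rect(sh,'steel')
c=load('top')
a=cv2.resize(c['image'][140:215,285:410],(750,450),interpolation=cv2.INTER_CUBIC);b=cv2.resize(c['image'][165:230,180:270],(400,289),interpolation=cv2.INTER_CUBIC)
cv2.imwrite('pics/crop1.png',a)
E
```

```text
top grip 238 med [0.5336 0.2782 0.072 ] rect [586.6 231.8] [ 54.6 301.4] 44.0
dir [-0.67476276  0.7380347 ] 132.43573014844424
top cabtop 4831 med [ 0.6255 -0.092   0.2999] rect [629.4 -92.5] [231.6 122.4] 30.7
top eye 311 med [0.7021 0.127  0.2291] rect [649.3  62.6] [235.   52.5] 50.7
eye uv 266 339 111 170 z [0.22  0.229 0.267]
top steel 199 med [0.542  0.2516 0.0697] rect [559.2 315.1] [242.5 172.7] 64.0
scene grip 9 med [0.5306 0.2941 0.07  ] rect [533.1 292.1] [  3.8 118.5] 24.3
dir [ 0.40923043 -0.91243107] -65.84349922971502
scene cabtop 2542 med [ 0.6191 -0.1013  0.2978] rect [628.1 -97. ] [232.6 120.8] 30.6
scene eye 147 med [0.7124 0.1225 0.2275] rect [651.   60.9] [238.8  48.2] 45.4
eye uv 292 312 156 209 z [0.222 0.227 0.265]
scene steel 131 med [0.5435 0.249  0.0642] rect [533.9 312.8] [256.2 213.6] 65.5
```

View pics/crop1.png

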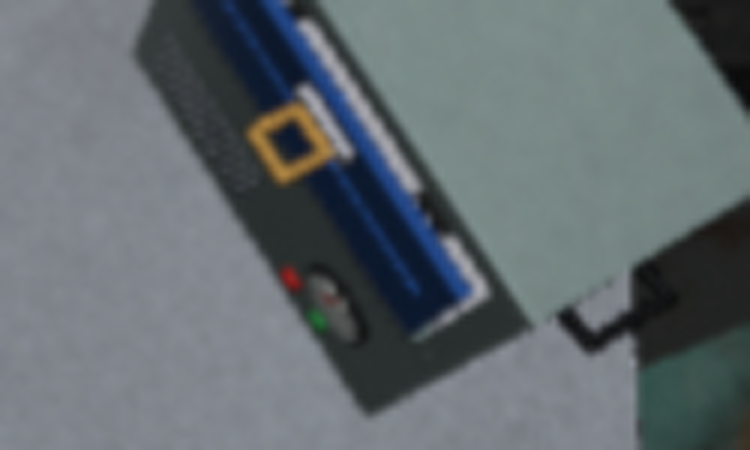

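Enlarged crop: the brass eye centre is at crop (291,143), so full-image (333.5,163.8). Loop edges are aligned with the hatch.

```bash
cat >> h.py <<'E'
def ray(c,uv,z):
    n=cv2.undistortPoints(np.array([[uv]],float),K(c),np.array(c['dist'])).ravel(); T=np.array(c['cam_to_world'])
    d=T[:3,:3]@np.array([*n,1]); o=T[:3,3]; return o+d*(z-o[2])/d[2]
E
python3 - <<'E'
from h import *
c=load('top'); W=world(c); z=W[...,2]; im=c['image']; hh=cv2.cvtColor(im,cv2.COLOR_BGR2HSV)
print('eye',ray(c,(333.5,163.8),.263), W[160:168,322:345,2].round(3)[::3,::3])
roi=np.zeros(z.shape,bool); roi[175:217,185:262]=1
org=roi&(hh[...,0]<20)&(hh[...,1]>150)&(z>.04)&(z<.1); v,u=np.nonzero(org); print(org.sum(),'z',np.median(z[org]))
X=np.array([ray(c,(a,b),.072)for a,b in zip(u,v)])[:,:2]
q=cv2.minAreaRect((X*1000).astype(np.float32)); print('grip',np.round(q[0],1),np.round(q[1],1),q[2])
sh=roi&(z>.045)&(z<.085)&~org; print('nonorange', np.round([ (W[sh]@[.41,-.91,0]).min(),(W[sh]@[.41,-.91,0]).max()],4), 'grip proj',np.dot(np.array(q[0])/1000,[.41,-.91]))
# rest base: dark z 8mm
rb=roi&(z>.003)&(z<.02)&(im.mean(-1)<100); P=W[rb][:,:2]*1000; q=cv2.minAreaRect(P.astype(np.float32)); print('base',rb.sum(),np.round(q[0],1),np.round(q[1],1),q[2])
for name,m in dict(tall=(z>.1)&(W[...,0]>.2)&(W[...,0]<1)).items():
    l,lab,st,_=cv2.connectedComponentsWithStats(m.astype(np.uint8))
    for k in range(1,l):
        if st[k,4]>30: print(st[k],np.nanmedian(W[lab==k],0).round(3),'zmax',np.nanmax(z[lab==k]).round(3),'xy range',np.nanmin(W[lab==k],0).round(3)[:2],np.nanmax(W[lab==k],0).round(3)[:2])
cv2.imwrite('pics/crop2.png',cv2.resize(im[170:222,180:270],(780,451),interpolation=cv2.INTER_CUBIC))
E
```

```text
eye [ 0.58282296 -0.01734334  0.263     ] [[0.096 0.118 0.143 0.266 0.222 0.259 0.265 0.273]
 [0.086 0.103 0.267 0.17  0.208 0.261 0.264 0.265]
 [0.064 0.094 0.112 0.268 0.189 0.266 0.258 0.263]]
265 z 0.07149643045947451
grip [528.6 294.8] [ 17.6 138.8] 24.65941619873047
nonorange [-0.135   0.0861] grip proj -0.05151597412109373
base 700 [545.9 278.7] [ 89.7 231.5] 22.80341339111328
[    0     0    65   349 17148] [0.623 0.76  0.227] zmax 0.428 xy range [0.2   0.632] [1.    0.765]
[ 311   91  105  115 6814] [ 0.614 -0.078  0.299] zmax 0.305 xy range [ 0.5   -0.201] [0.756 0.016]
[  430   108    82   225 12360] [ 0.446 -0.365  0.257] zmax 0.451 xy range [ 0.2   -0.379] [ 0.65  -0.327]
[259 111  24  38 739] [0.692 0.136 0.215] zmax 0.232 xy range [0.673 0.103] [0.737 0.167]
[164 128  32  33 640] [0.665 0.389 0.169] zmax 0.175 xy range [0.637 0.355] [0.713 0.43 ]
[232 130   6   8  41] [0.711 0.238 0.123] zmax 0.131 xy range [0.706 0.231] [0.722 0.246]
[  79  216   75   43 2627] [0.406 0.501 0.263] zmax 0.325 xy range [0.356 0.468] [0.46  0.572]
```

View pics/crop2.png

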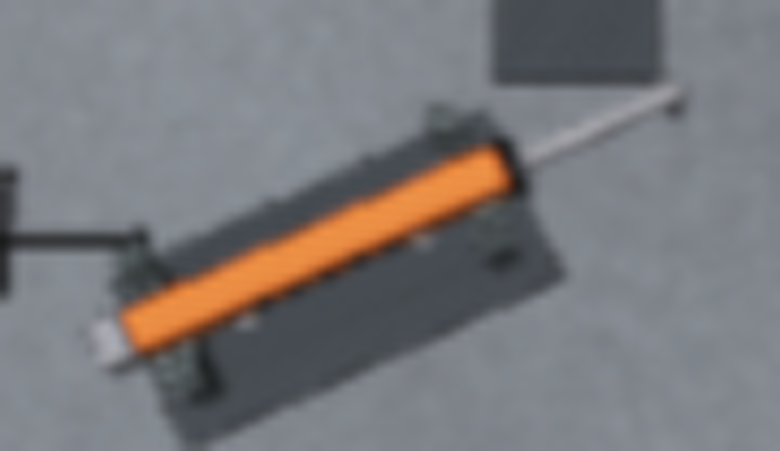

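Second crop: the pole lies straight in the rest, its elbow at crop (680,92) and butt at (110,340). The grip fit is 139×17.6 mm at (0.529,0.295), yaw −65.3°, which matches the given size. The hatch is about 5 mm open. I raise the arm first, then turn it.

```bash
cat >> h.py <<'E'
def to(x,y,z,poleyaw=None):
    """cm shift in present tool axes to bring the GRASP point to x,y,z; turn deg for pole yaw"""
    from scipy.spatial.transform import Rotation as R
    s=r.observe(); M=R.from_quat(s['ee_rot']).as_matrix(); yaw=np.degrees(np.arctan2(M[1,0],M[0,0]))
    tgt=np.array([x,y,z])-M[:,2]*r.pinch_z
    turn=None if poleyaw is None else -((poleyaw+180-yaw+180)%360-180)
    print('shift cm',np.round(M.T@(tgt-s['tool_pos'])*100,2),'poleyaw now',round(yaw-180,2),'turn',turn,'tilt z',M[:,2].round(4),'grasp',(s['tool_pos']+M[:,2]*-r.pinch_z).round(4))
E
python3 -m jog '[[[1,0,0,-5,0],[1,0,0,-5,0],[1,0,0,-5,0],[1,0,0,-5,0],[1,0,0,0,10],[1,0,0,0,10],[1,0,0,0,10],[1,0,0,0,10],[1,0,0,0,10.5],[1,0,0,0,0]]]'
python3 -c "
from h import *
to(.5328,.2857,.20,-65.3); print(r.observe()['joints'].round(2))"
```

```text
t: 1.35
tool_pos: [0.168, 0.6536, 0.422]
ee_rot: [0.536, 0.844, -0.0, 0.0]
contact_force: [-0.1, -0.1, -0.8]
finger_gap: 0.087
finger_force: 0.0
shift cm [-48.8   17.36  20.37] poleyaw now -64.8 turn 0.49739105326781896 tilt z [ 0.     -0.0011 -1.    ] grasp [0.168  0.6536 0.4407]
[-1.46  0.38  0.12  1.22 -0.04  1.54 -0.91]
```

```bash

python3 -m jog '[[[1,-4.9,1.7,0,0.5],[1,-4.9,1.7,0,0],[1,-4.9,1.7,0,0],[1,-4.9,1.7,0,0],[1,-4.9,1.7,0,0],[1,-4.9,1.7,0,0],[1,-4.9,1.7,0,0],[1,-4.9,1.8,0,0],[1,-4.9,1.8,0,0],[1,-4.7,1.8,0,0],[1,0,0,0,0],[1,0,0,0,0]]]'
python3 -m jog '[[[1,0,0,5,0],[1,0,0,5,0],[1,0,0,5,0],[1,0,0,5,0],[1,0,0,0,0],[1,0,0,0,0]]]'
python3 - <<'E'
from h import *
to(.5328,.2857,.061,-65.3); c=cap('top'); cv2.imwrite('pics/a.png',cv2.resize(c['image'][150:240,170:290],(800,600),interpolation=cv2.INTER_CUBIC))
E
```

```text
t: 2.85
tool_pos: [0.5282, 0.2829, 0.4222]
ee_rot: [0.539, 0.842, -0.0, -0.001]
contact_force: [-1.2, -0.8, -0.5]
finger_gap: 0.0872
finger_force: 0.0
t: 3.6
tool_pos: [0.5293, 0.2838, 0.2245]
ee_rot: [0.539, 0.842, 0.001, 0.0]
contact_force: [0.2, 0.1, 1.0]
finger_gap: 0.0869
finger_force: 0.0
shift cm [1.000e-02 3.500e-01 1.448e+01] poleyaw now -65.29 turn 0.00766174936296693 tilt z [ 0.0023  0.002  -1.    ] grasp [0.5292 0.2838 0.2432]
```

View pics/a.png

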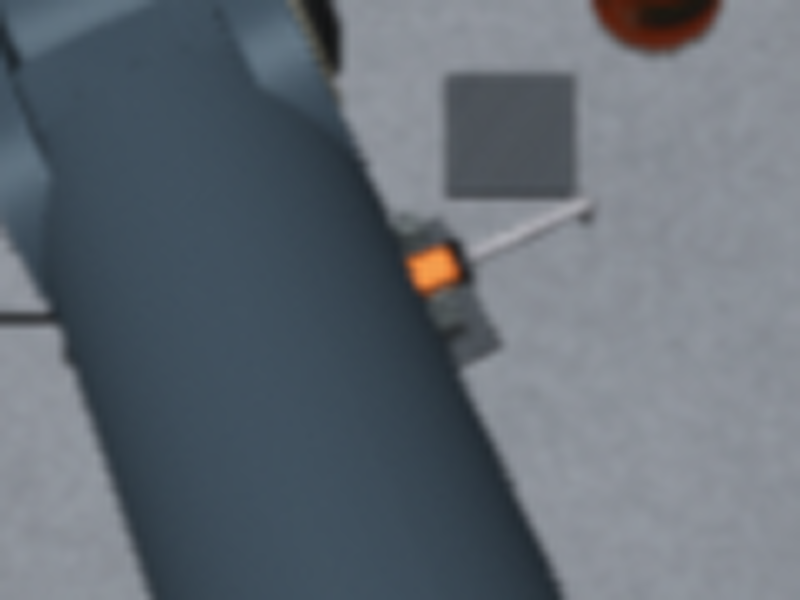

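The arm hides the grip in this view; the hook still shows at (585,205) and the pole is undisturbed. Descend and grip.

```bash

python3 -m jog '[[[1,0,0.35,4,0],[1,0,0,4,0],[1,0,0,4,0],[1,0,0,1.5,0],[1,0,0,1.0,0],[1,0,0,0,0],[0,0,0,0,0],[0,0,0,0,0],[0,0,0,0,0],[0,0,0,0,0],[0,0,0,0,0],[0,0,0,0,0]]]' 30
python3 -c "
from h import *
to(.5328,.2857,.061,-65.3);print(r.observe()['contact_force'],r.observe()['torque'])"
```

```text
t: 5.15
tool_pos: [0.5319, 0.2837, 0.0775]
ee_rot: [0.54, 0.841, -0.0, -0.0]
contact_force: [-0.5, 0.8, 0.3]
finger_gap: 0.035
finger_force: 0.0
shift cm [ 0.15  0.16 -0.22] poleyaw now -65.42 turn -0.12407338619840402 tilt z [-0.  0. -1.] grasp [0.5319 0.2837 0.0962]
[-0.51676207  0.83580617  0.30572553] [-0.05376224 -0.0265347  -0.00406063]
```

My helper had the wrong sign on pinch_z, so the fingers are still 3.5 cm high and closing above the pole without touching it. I'll reopen, go down and grip.

```bash
sed -i 's/-M\[:,2\]\*r.pinch_z$/+M[:,2]*r.pinch_z/' h.py
python3 -m jog '[[[0.8,0,0,0,0],[0.8,0,0,0,0],[0.8,0,0,0,0],[0.8,0,0,0,0],[0.8,0,0.15,1.5,0],[0.8,0,0,1.5,0],[0.8,0,0,0.5,0],[0.8,0,0,0,0],[0.8,0,0,0,0]]]'
python3 -c "
from h import *
to(.5328,.2857,.061,-65.3)"
python3 -m jog '[[[0,0,0,0,0],[0,0,0,0,0],[0,0,0,0,0],[0,0,0,0,0],[0,0,0,0,0],[0,0,0,0,0],[0,0,0,0,0],[0,0,0,0,0],[0,0,0,0,0],[0,0,0,0,0]]]' 30
```

```text
t: 6.28
tool_pos: [0.5336, 0.2844, 0.0428]
ee_rot: [0.54, 0.841, 0.0, 0.0]
contact_force: [-0.1, 0.1, -1.0]
finger_gap: 0.0695
finger_force: 0.0
shift cm [ 0.15 -0.01  0.05] poleyaw now -65.43 turn -0.13135885851795592 tilt z [ 5.e-04  3.e-04 -1.e+00] grasp [0.5336 0.2844 0.0615]
t: 7.52
tool_pos: [0.5333, 0.2843, 0.0425]
ee_rot: [0.54, 0.841, 0.0, 0.0]
contact_force: [0.3, -0.2, -0.4]
finger_gap: 0.0157
finger_force: 30.0
```

```bash

python3 -m jog '[[[0,0,0,-1,0],[0,0,0,-3,0],[0,0,0,-5,0],[0,0,0,-5,0],[0,0,0,-5,0],[0,0,0,-5,0],[0,0,0,-5,0],[0,0,0,-2,-3],[0,0,0,0,-3.1],[0,0,0,0,0]]]'
python3 -c "
from h import *
to(.520,.089,.36,-59.3)"
```

```text
t: 8.78
tool_pos: [0.5329, 0.2839, 0.3529]
ee_rot: [0.495, 0.869, 0.0, -0.0]
contact_force: [0.1, 1.0, -0.8]
finger_gap: 0.0154
finger_force: 30.0
shift cm [-16.11 -11.04   1.16] poleyaw now -59.38 turn -0.07723232639949629 tilt z [-2.e-04  2.e-04 -1.e+00] grasp [0.5329 0.2839 0.3716]
```

```bash

python3 -m jog '[[[0,-2,-2,0,0],[0,-4,-3,0,0],[0,-4,-3,0,0],[0,-4,-2,0.6,0],[0,-2.1,-1,0.6,0],[0,0,0,0,0],[0,0,0,0,0],[0,0,0,0,0]]]'
python3 - <<'E'
from h import *
to(.520,.089,.36,-59.3)
c=cap('top'); print(proj(c,np.array([[.583,-.0173,.263],[.583,-.0173,.36]])))
cv2.imwrite('pics/b.png',cv2.resize(c['image'][100:220,260:420],(800,600),interpolation=cv2.INTER_CUBIC))
E
```

```text
t: 9.78
tool_pos: [0.5207, 0.0913, 0.3405]
ee_rot: [0.494, 0.87, 0.0, -0.0]
contact_force: [0.2, -1.7, -2.1]
finger_gap: 0.0156
finger_force: 30.0
shift cm [-0.16 -0.18 -0.08] poleyaw now -59.19 turn 0.10931091905044354 tilt z [-2.e-04  2.e-04 -1.e+00] grasp [0.5207 0.0913 0.3592]
[[333.47971163 163.73041749]
 [342.02163088 152.83843326]]
```

View pics/b.png

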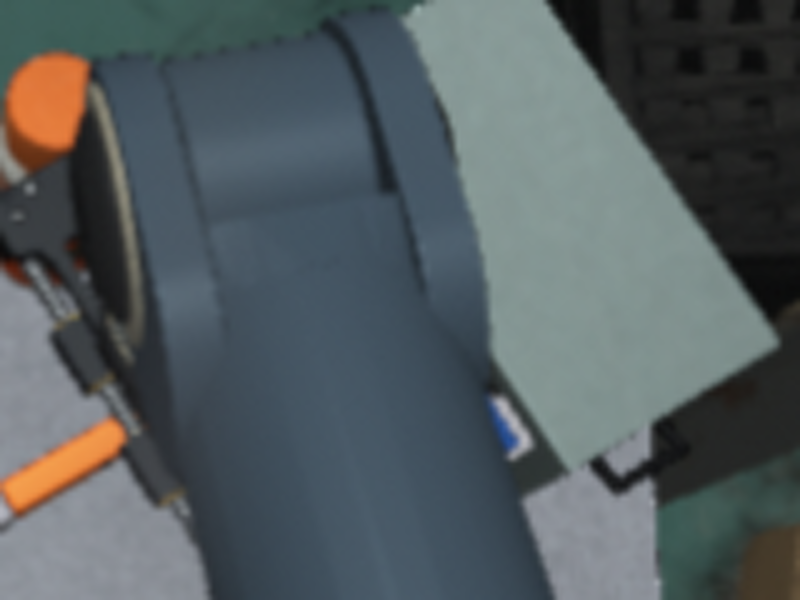

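Top view: the arm covers the eye and hook, with the pole butt at lower left (60,460). I'll look from the scene camera.

```bash

python3 - <<'E'
from h import *
c=cap('scene'); p=proj(c,np.array([[.583,-.0173,.263],[.583,-.0173,.359]])); print(p)
u,v=p.mean(0).astype(int); x0,y0=max(u-50,0),max(v-40,0); print(x0,y0)
cv2.imwrite('pics/c.png',cv2.resize(c['image'][y0:y0+75,x0:x0+100],(800,600),interpolation=cv2.INTER_CUBIC))
E
```

```text
[[307.06338185 203.97219551]
 [310.31182286 188.39539611]]
258 156
```

View pics/c.png

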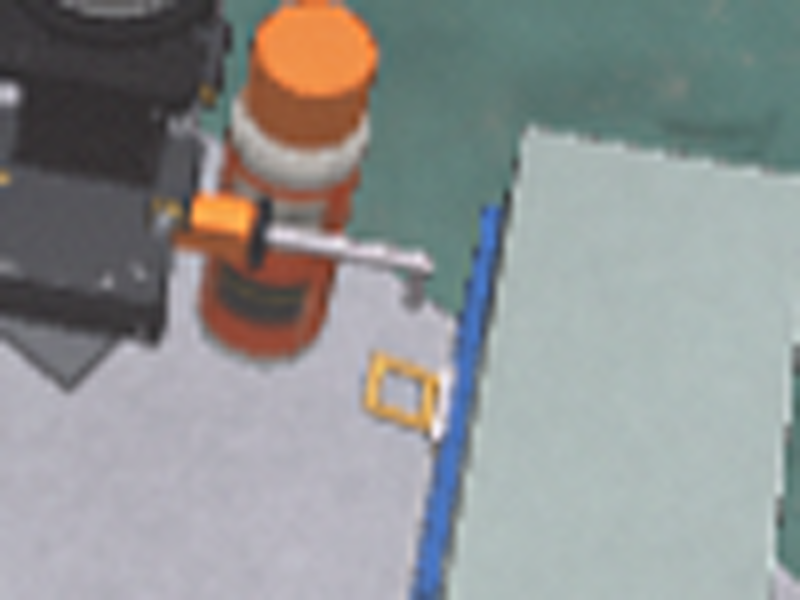

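The scene view shows the brass eye centred at crop (402,391), the elbow at about (420,270) and the pin tip at about (412,303). The hook hangs over the eye and the pole is level.

```bash

python3 - <<'E'
from h import *
c=load('scene'); f=lambda a,b:((a+.5)/8-.5+258,(b+.5)/8-.5+156)
s=r.observe(); gz=s['tool_pos'][2]+r.pinch_z
d=np.array([np.cos(np.radians(-59.3)),np.sin(np.radians(-59.3)),0])
el=ray(c,f(420,268),gz); ti=ray(c,f(412,303),gz-.030); eye=ray(c,f(402,391),.263)
exp=s['tool_pos']+[0,0,r.pinch_z]+d*.1235
print('elbow seen',el,'tip',ti,'expected',exp,'eye',eye)
for n,q in(('seen',el),('tip',ti),('exp vs top-eye',None)):
    e=(eye-q) if q is not None else np.array([.583,-.0173,0])-exp
    print(n,'along',e[:2]@d[:2],'left',e[:2]@[-d[1],d[0]])
E
```

```text
elbow seen [ 0.58053934 -0.01831663  0.35922041] tip [ 0.58266976 -0.01680541  0.32922041] expected [ 0.58383538 -0.01531916  0.35922041] eye [ 0.58332144 -0.02016355  0.263     ]
seen along 0.0030084577128222543 left 0.0014492629468697963
tip along 0.003220213333743847 left -0.001154126692034149
exp vs top-eye along 0.0012767314850902483 left -0.0017296072906547281
```

```bash

python3 -m jog '[[[0,-0.25,0,2,0],[0,0,0,1.2,0],[0,0,0,0.5,0],[0,0,0,0.5,0],[0,0,0,0.5,0],[0,0,0,0.5,0],[0,0,0,0.5,0],[0,0,0,0,0]]]'
python3 -m jog '[[[0,0,0,0.5,0],[0,0,0,0.5,0],[0,0,0,0,0]]]'
python3 -m jog '[[[0,0,0,0.5,0],[0,0,0,0.5,0],[0,0,0,0,0],[0,0,0,0,0]]]'
python3 - <<'E'
from h import *
to(.52,.089,.277,-59.3)
c=cap('scene')
cv2.imwrite('pics/d.png',cv2.resize(c['image'][166:226,268:348],(800,600),interpolation=cv2.INTER_CUBIC))
E
```

```text
t: 10.88
tool_pos: [0.5218, 0.0875, 0.2831]
ee_rot: [0.495, 0.869, -0.0, -0.0]
contact_force: [-0.4, -1.2, -1.3]
finger_gap: 0.0153
finger_force: 30.0
t: 11.25
tool_pos: [0.5217, 0.0875, 0.273]
ee_rot: [0.495, 0.869, -0.0, -0.0]
contact_force: [0.4, -0.1, -2.3]
finger_gap: 0.0159
finger_force: 30.0
t: 11.75
tool_pos: [0.5222, 0.0875, 0.2636]
ee_rot: [0.495, 0.869, 0.0, 0.0]
contact_force: [-0.1, 0.4, -1.6]
finger_gap: 0.016
finger_force: 30.0
shift cm [ 0.24 -0.11  0.53] poleyaw now -59.33 turn -0.029992062678843467 tilt z [ 1.e-04  1.e-04 -1.e+00] grasp [0.5222 0.0875 0.2823]
```

View pics/d.png

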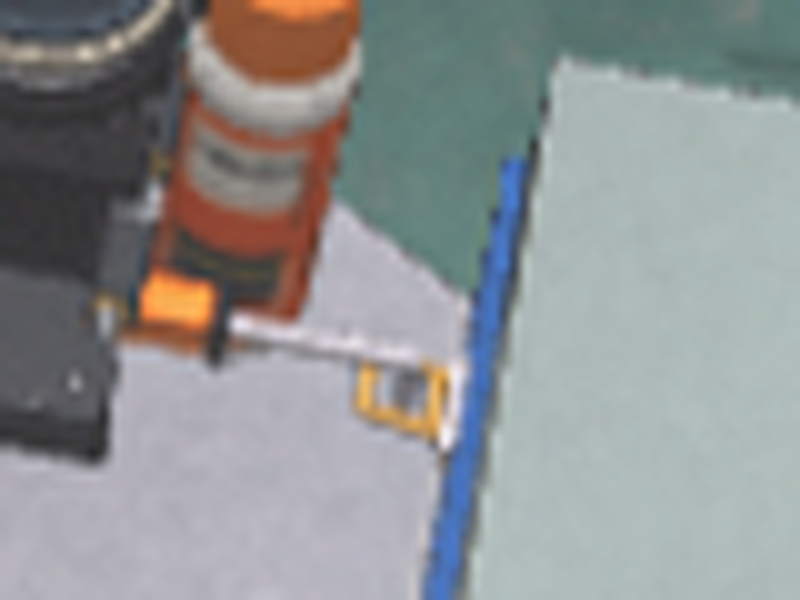

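The pin stands inside the eye, at crop (405,385) in a loop centred at about (402,393), and there is no contact load. I seat it a little deeper and plan the arc.

```bash

python3 -m jog '[[[0,0,0,0.4,0],[0,0,0,0,0],[0,0,0,0,0]]]' 25
python3 - <<'E'
from h import *
s=r.observe(); g=s['tool_pos']+[0,0,r.pinch_z]
H=np.array([.598,-.0440]); o=np.array([-.5105,.860])
print('now out,h',((g[:2]-H)@o*1000).round(1),(g[2]*1000).round(1))
prev=None
for q in np.r_[.05,np.arange(.1,.86,.1),.85]:
    R=lambda a,b:(a*np.cos(q)+b*np.sin(q),b*np.cos(q)-a*np.sin(q))
    eo,eh=R(25+5,97+13)   # elbow
    th=.6*(q-.05)/.8
    S=eo+123.5*np.cos(th); h=166+eh-123.5*np.sin(th)
    print('q%.2f th%.2f out %.1f h %.1f'%(q,th,S,h), '' if prev is None else 'step cm x %.2f z %.2f'%((S-prev[0])/10,-(h-prev[1])/10)); prev=(S,h)
E
```

```text
t: 12.18
tool_pos: [0.5221, 0.0876, 0.2595]
ee_rot: [0.495, 0.869, -0.0, -0.0]
contact_force: [-0.4, 0.3, -1.3]
finger_gap: 0.0158
finger_force: 25.0
now out,h 151.9 278.2
q0.05 th0.00 out 159.0 h 274.4 
q0.10 th0.04 out 164.2 h 267.8 step cm x 0.53 z 0.65
q0.20 th0.11 out 174.0 h 254.0 step cm x 0.97 z 1.38
q0.30 th0.19 out 182.5 h 239.2 step cm x 0.85 z 1.48
q0.40 th0.26 out 189.7 h 223.6 step cm x 0.72 z 1.56
q0.50 th0.34 out 195.6 h 207.3 step cm x 0.59 z 1.63
q0.60 th0.41 out 200.0 h 190.3 step cm x 0.44 z 1.69
q0.70 th0.49 out 202.9 h 173.0 step cm x 0.29 z 1.74
q0.80 th0.56 out 204.3 h 155.3 step cm x 0.14 z 1.77
q0.85 th0.60 out 204.4 h 146.3 step cm x 0.01 z 0.89
```

```bash

python3 -m jog '[[[0,0.3,0,0.2,0],[0,0.4,0,0.2,0],[0,0.3,0,0.3,0],[0,0.25,0,0.35,0],[0,0,0,0,0]]]'
python3 -m jog '[[[0,0.5,0,0.7,0],[0,0.45,0,0.7,0],[0,0.45,0,0.7,0],[0,0.4,0,0.75,0],[0,0,0,0,0]]]'
```

```text
t: 12.8
tool_pos: [0.516, 0.0978, 0.249]
ee_rot: [0.495, 0.869, -0.0, 0.0]
contact_force: [2.5, -5.0, -0.2]
finger_gap: 0.0162
finger_force: 25.0
t: 13.42
tool_pos: [0.5057, 0.1147, 0.2197]
ee_rot: [0.494, 0.869, -0.0, -0.001]
contact_force: [1.3, -2.6, -0.9]
finger_gap: 0.0155
finger_force: 25.0
```

```bash

python3 - <<'E'
from h import *
c=cap('scene')
cv2.imwrite('pics/e.png',cv2.resize(c['image'][166:226,258:338],(800,600),interpolation=cv2.INTER_CUBIC))
E
```

```text
(no output)
```

View pics/e.png

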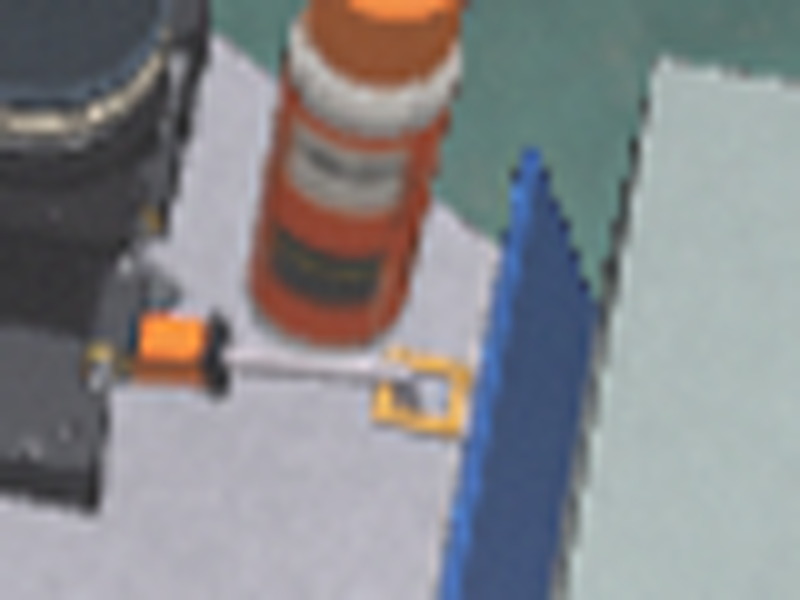

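The hatch has opened about 0.3 rad. The pin bears on the outer bar at (405,385) and the pole has tilted hook-up. Continue.

```bash

python3 -m jog '[[[0,0.35,0,0.78,0],[0,0.35,0,0.78,0],[0,0.3,0,0.8,0],[0,0.3,0,0.8,0],[0,0,0,0,0]]]'
python3 -m jog '[[[0,0.22,0,0.84,0],[0,0.22,0,0.85,0],[0,0.15,0,0.87,0],[0,0.15,0,0.87,0],[0,0,0,0,0]]]'
python3 -c "
from h import *
s=r.observe();g=s['tool_pos']+[0,0,r.pinch_z]
print((g[:2]-[.598,-.044])@[-.5105,.86],g[2],s['contact_force'],s['torque'])"
```

```text
t: 14.1
tool_pos: [0.499, 0.1258, 0.188]
ee_rot: [0.495, 0.869, -0.0, -0.001]
contact_force: [1.1, -1.0, -0.2]
finger_gap: 0.016
finger_force: 25.0
t: 14.72
tool_pos: [0.4953, 0.1319, 0.1537]
ee_rot: [0.495, 0.869, -0.0, -0.001]
contact_force: [0.6, 0.1, -0.8]
finger_gap: 0.0156
finger_force: 25.0
0.20367918814848598 0.17237022604511007 [ 0.55620654  0.14824919 -0.78121691] [-0.3465224  -0.22555621 -0.02327406]
```

```bash
cat >> h.py <<'E'
def hatch():
    c=cap('scene'); W=world(c); hh=cv2.cvtColor(c['image'],cv2.COLOR_BGR2HSV)
    H=np.array([.598,-.044]); o=np.array([-.5105,.860]); a=np.array([.86,.5105])
    out=(W[...,:2]-H)@o; lat=(W[...,:2]-H)@a; z=W[...,2]
    m=(hh[...,0]>100)&(hh[...,0]<125)&(hh[...,1]>130)&(abs(lat)<.12)&(out>-.01)&(out<.2)&(z>.15)
    A=np.c_[out[m],z[m]-.166]; d=np.linalg.svd(A-A.mean(0),full_matrices=False)[2][0]; d*=np.sign(d[1])
    # front face top edge
    print('hatch n',m.sum(),'q fit',np.arctan2(d[0],d[1]).round(3),'q mean pt',np.arctan2(A[:,0].mean(),A[:,1].mean()).round(3),'farthest',A[np.argmax(A[:,0])].round(3))
    b=(hh[...,0]>12)&(hh[...,0]<25)&(hh[...,1]>110)&(abs(lat)<.02)&(out>.02)&(out<.16)&(z>.15)&(z<.29)
    if b.sum()>3: print('brass n',b.sum(),'out',out[b].mean().round(4),'h',(z[b].mean()-.166).round(4),'ang',(np.arctan2(out[b].mean(),z[b].mean()-.166)-np.arctan2(25,97)).round(3))
    g=(hh[...,0]<11)&(hh[...,1]>170)&(abs(lat)<.013)&(out>.1)&(out<.3)&(z>.1)
    s=(hh[...,1]<70)&(abs(lat)<.007)&(out>.1)&(out<.2)&(z>.13)&(z<.3)
    for n,k in(('grip',g),('shaft',s)):
        if k.sum()>4:
            B=np.c_[out[k],z[k]]; e=np.linalg.svd(B-B.mean(0),full_matrices=False)[2][0]; print(n,k.sum(),B.mean(0).round(3),'tilt',np.arctan(-e[1]/e[0]).round(3))
E
python3 -c "
from h import *
hatch()"
```

```text
hatch n 922 q fit 0.731 q mean pt 0.699 farthest [0.071 0.074]
brass n 12 out 0.0979 h 0.0531 ang 0.821
shaft 51 [0.135 0.214] tilt -0.073
```

q is about 0.71 and following. Now I approach the stop in small steps.

```bash

python3 -m jog '[[[0,0.07,0,0.6,0],[0,0.07,0,0.6,0],[0,0.05,0,0.4,0]]]'
python3 -m jog '[[[0,0.05,0,0.3,0]]]'
python3 -m jog '[[[0,0.05,0,0.3,0]]]'
python3 -m jog '[[[0,0.0,0,0.0,0],[0,0.0,0,0.0,0]]]'
python3 -c "
from h import *
hatch()"
```

```text
t: 15.15
tool_pos: [0.4951, 0.133, 0.1383]
ee_rot: [0.495, 0.869, 0.0, -0.0]
contact_force: [0.5, -1.7, 3.0]
finger_gap: 0.0158
finger_force: 25.0
t: 15.28
tool_pos: [0.4948, 0.1335, 0.1354]
ee_rot: [0.495, 0.869, 0.0, -0.0]
contact_force: [0.9, -1.7, 2.2]
finger_gap: 0.0159
finger_force: 25.0
t: 15.4
tool_pos: [0.4952, 0.1334, 0.1327]
ee_rot: [0.495, 0.869, 0.0, 0.001]
contact_force: [1.9, -4.1, 3.5]
finger_gap: 0.0159
finger_force: 25.0
t: 15.65
tool_pos: [0.4951, 0.1334, 0.1328]
ee_rot: [0.495, 0.869, 0.0, 0.0]
contact_force: [2.0, -3.8, 2.8]
finger_gap: 0.0158
finger_force: 25.0
hatch n 1042 q fit 0.848 q mean pt 0.821 farthest [0.08  0.065]
brass n 10 out 0.0931 h 0.0433 ang 0.883
shaft 50 [0.136 0.201] tilt 0.487
```

At about the stop with roughly 6 N. Raise the pull along the pole gently.

```bash

python3 -m jog '[[[0,0.08,0,0.06,0]]]'
python3 -m jog '[[[0,0.08,0,0.06,0]]]'
python3 -m jog '[[[0,0.0,0,0.0,0]]]'
```

```text
t: 15.82
tool_pos: [0.4952, 0.1335, 0.1325]
ee_rot: [0.495, 0.869, 0.0, 0.001]
contact_force: [2.7, -7.8, 4.6]
finger_gap: 0.0158
finger_force: 25.0
t: 15.95
tool_pos: [0.4954, 0.1335, 0.1322]
ee_rot: [0.495, 0.869, 0.0, 0.002]
contact_force: [4.8, -8.1, 5.6]
finger_gap: 0.0154
finger_force: 25.0
t: 16.08
tool_pos: [0.4955, 0.1335, 0.1323]
ee_rot: [0.496, 0.869, 0.0, 0.002]
contact_force: [3.3, -7.6, 5.1]
finger_gap: 0.0156
finger_force: 25.0
```

```bash

python3 -m jog '[[[0,0.03,0,0.02,0],[0,0,0,0,0],[0,0,0,0,0]]]'
python3 -m jog '[[[0,0,0,0,0],[0,0,0,0,0],[0,0,0,0,0]]]'
python3 -c "
from h import *
hatch()"
```

```text
t: 16.45
tool_pos: [0.4955, 0.1335, 0.1322]
ee_rot: [0.496, 0.869, 0.0, 0.002]
contact_force: [4.2, -7.2, 6.2]
finger_gap: 0.0155
finger_force: 25.0
t: 16.82
tool_pos: [0.4955, 0.1335, 0.1322]
ee_rot: [0.496, 0.869, 0.0, 0.002]
contact_force: [2.9, -7.6, 5.3]
finger_gap: 0.0152
finger_force: 25.0
hatch n 1048 q fit 0.847 q mean pt 0.821 farthest [0.08  0.065]
brass n 11 out 0.0923 h 0.0439 ang 0.875
shaft 57 [0.139 0.201] tilt 0.293
```

```bash

python3 -m jog '[[[0,0.05,0,0.03,0],[0,0,0,0,0],[0,0,0,0,0],[0,0,0,0,0],[0,0,0,0,0]]]'
python3 -m jog '[[[0,0,0,0,0]]]'
```

```text
t: 17.5
tool_pos: [0.4956, 0.1335, 0.132]
ee_rot: [0.496, 0.868, 0.0, 0.002]
contact_force: [4.2, -8.3, 5.9]
finger_gap: 0.0157
finger_force: 25.0
t: 17.62
tool_pos: [0.4956, 0.1335, 0.132]
ee_rot: [0.496, 0.868, 0.0, 0.002]
contact_force: [4.2, -8.3, 6.1]
finger_gap: 0.0157
finger_force: 25.0
```

About 12 N was held against the stop for over 0.5 s. Unload, centre the pin, then withdraw along the pole's own z.

```bash

python3 -m jog '[[[0,-0.15,0,-0.1,0],[0,-0.15,0,-0.1,0],[0,0,0,0,0],[0,0,0,0,0]]]'
python3 -m jog '[[[0,-0.2,0,-0.12,0],[0,-0.2,0,-0.12,0],[0,0,0,0,0]]]'
```

```text
t: 18.12
tool_pos: [0.4949, 0.1333, 0.1329]
ee_rot: [0.495, 0.869, -0.0, 0.0]
contact_force: [2.1, -3.4, 2.5]
finger_gap: 0.0159
finger_force: 25.0
t: 18.5
tool_pos: [0.4963, 0.1304, 0.135]
ee_rot: [0.495, 0.869, -0.0, -0.001]
contact_force: [0.4, -0.2, -2.2]
finger_gap: 0.0156
finger_force: 25.0
```

```bash

python3 -m jog '[[[0,0.15,0,-0.25,0],[0,0.2,0,-0.3,0],[0,0.2,0,-0.3,0],[0,0,0,0,0]]]'
python3 -m jog '[[[0,0.25,0,-0.4,0],[0,0.25,0,-0.4,0],[0,0.25,0,-0.4,0],[0,0,0,0,0]]]'
python3 -m jog '[[[0,0.27,0,-0.43,0],[0,0.27,0,-0.43,0],[0,0.27,0,-0.43,0],[0,0,0,0,0]]]'
python3 -c "
from h import *
hatch()"
```

```text
t: 19.0
tool_pos: [0.4943, 0.135, 0.1442]
ee_rot: [0.495, 0.869, 0.0, 0.0]
contact_force: [-1.1, 0.9, -1.0]
finger_gap: 0.0159
finger_force: 25.0
t: 19.5
tool_pos: [0.4905, 0.1414, 0.1562]
ee_rot: [0.495, 0.869, 0.0, 0.0]
contact_force: [-0.4, -0.8, -1.0]
finger_gap: 0.0158
finger_force: 25.0
t: 20.0
tool_pos: [0.4864, 0.1484, 0.1692]
ee_rot: [0.495, 0.869, 0.0, 0.0]
contact_force: [0.4, -0.1, -1.1]
finger_gap: 0.0155
finger_force: 25.0
hatch n 1046 q fit 0.848 q mean pt 0.822 farthest [0.081 0.067]
brass n 14 out 0.0945 h 0.0441 ang 0.882
grip 7 [0.251 0.179] tilt 0.579
shaft 79 [0.144 0.238] tilt 0.154
```

No forces, and the hatch stays at 0.85. Continue clear and look.

```bash

python3 -m jog '[[[0,0.3,0,-0.5,0],[0,0.4,0,-0.8,0],[0,1,0,-2,0],[0,1,0,-3,0],[0,1,0,-3,0],[0,1,0,-3,0],[0,0,0,0,0]]]'
python3 - <<'E'
from h import *
hatch(); to(.5333,.2843,.20,-65.3)
c=load('scene'); cv2.imwrite('pics/f.png',cv2.resize(c['image'][126:226,210:343],(798,600),interpolation=cv2.INTER_CUBIC))
E
```

```text
t: 20.92
tool_pos: [0.4632, 0.1899, 0.2943]
ee_rot: [0.494, 0.869, 0.003, 0.001]
contact_force: [1.3, -0.4, -1.0]
finger_gap: 0.0155
finger_force: 25.0
hatch n 1044 q fit 0.846 q mean pt 0.82 farthest [0.08 0.07]
brass n 14 out 0.0946 h 0.0431 ang 0.891
shift cm [ 4.59 10.95 11.15] poleyaw now -59.28 turn 6.0242913836771095 tilt z [ 0.0017  0.0012 -1.    ] grasp [0.4624 0.1888 0.3112]
```

View pics/f.png

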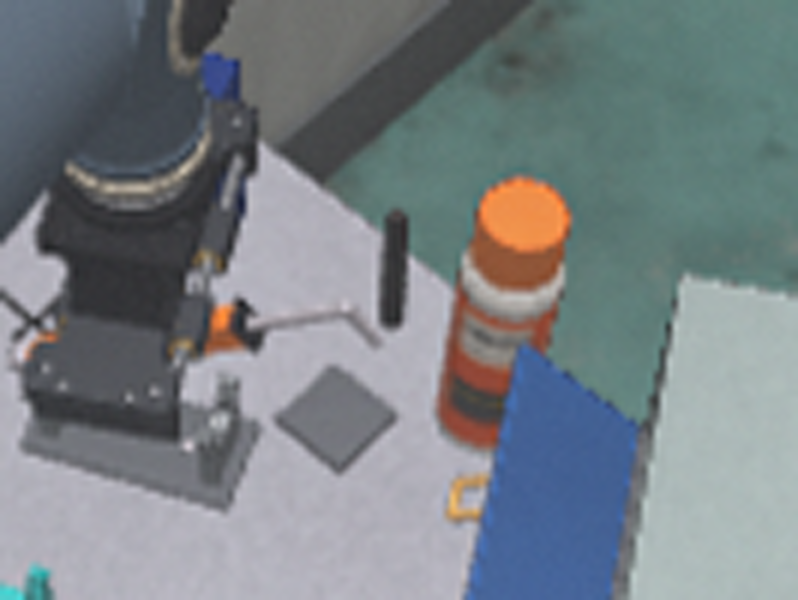

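The pole is free of the eye and the hatch is open. The pole is tilted hook-up, with the elbow at (345,305) and pin tip at about (378,344). I'll solve for the tilt and any slip along the grip.

```bash

python3 - <<'E'
from h import *
from scipy.optimize import least_squares
c=load('scene'); s=r.observe(); g=s['tool_pos']+[0,0,r.pinch_z]
f=lambda a,b:((a+.5)/6-.5+210,(b+.5)/6-.5+126)
obs=np.array([f(345,307),f(377,343),f(22,357)])
a=np.radians(-59.28); d=np.array([np.cos(a),np.sin(a),0]); k=np.array([0,0,1.])
def pts(p):
    X=d*np.cos(p[1])+k*np.sin(p[1]); Z=-d*np.sin(p[1])+k*np.cos(p[1])
    o=g-X*p[0]+np.array([0,0,p[2]]) if len(p)>2 else g-X*p[0]
    return np.array([o+X*.135,o+X*.135-Z*.031,o-X*.080])
for n in(2,3):
    q=least_squares(lambda p:(proj(c,pts(p))-obs)[:n].ravel(),[.0115,.5]); print('grasp offset, tilt',q.x,'res px',q.fun.round(1))
E
```

```text
grasp offset, tilt [0.01099488 0.55314546] res px [ 0.1  0.1 -0.1 -0.2]
grasp offset, tilt [0.0108313  0.54941224] res px [ 0.2  0.2 -0.  -0.1 -0.1  0.6]
```

No slip (offset 11 mm) and the tilt is 0.55 rad. I go above the rest; pressing down on its rear slot will level the pole.

```bash

python3 -m jog '[[[0,0,0,0,6.1],[0,0,0,0,0]]]'
python3 -c "
from h import *
to(.5333,.2843,.13,-65.4)"
```

```text
t: 21.22
tool_pos: [0.4617, 0.1877, 0.2904]
ee_rot: [0.54, 0.842, -0.001, -0.0]
contact_force: [-1.0, 0.5, -1.4]
finger_gap: 0.0158
finger_force: 25.0
shift cm [ 5.81 10.58 17.88] poleyaw now -65.4 turn 0.0014245647800805727 tilt z [-0.0021 -0.0015 -1.    ] grasp [0.4617 0.1877 0.3091]
```

```bash

python3 -m jog '[[[0,1.5,2.6,0,0],[0,1.5,2.7,0,0],[0,1.5,2.7,0,0],[0,1.3,2.6,0,0],[0,0,0,0,0],[0,0,0,4,0],[0,0,0,4,0],[0,0,0,4,0],[0,0,0,3,0],[0,0,0,1.8,0],[0,0,0,0,0],[0,0,0,0,0]]]'
python3 -c "
from h import *
to(.5333,.2843,.11,-65.4)"
```

```text
t: 22.72
tool_pos: [0.5354, 0.2855, 0.125]
ee_rot: [0.54, 0.841, 0.001, 0.0]
contact_force: [0.1, -0.5, -1.3]
finger_gap: 0.0157
finger_force: 25.0
shift cm [-0.02 -0.24  3.37] poleyaw now -65.43 turn -0.028099517018347342 tilt z [ 0.0019  0.0012 -1.    ] grasp [0.5354 0.2854 0.1437]
```

```bash

python3 -m jog '[[[0,0,-0.2,1,0],[0,0,0,1,0],[0,0,0,1,0],[0,0,0,0,0],[0,0,0,0,0]]]' 12
python3 -c "
from h import *
to(.5333,.2843,.061,-65.4)"
python3 -m jog '[[[0,0,0,0.5,0],[0,0,0,0.5,0],[0,0,0,0.5,0],[0,0,0,0,0]]]'
python3 -m jog '[[[0,0,0,0.5,0],[0,0,0,0.5,0],[0,0,0,0,0]]]'
```

```text
t: 23.35
tool_pos: [0.5328, 0.2844, 0.0937]
ee_rot: [0.54, 0.841, -0.0, -0.0]
contact_force: [0.1, 0.5, -1.9]
finger_gap: 0.0161
finger_force: 12.0
shift cm [-0.03  0.05  5.14] poleyaw now -65.42 turn -0.023819403606410106 tilt z [-2.e-04 -1.e-04 -1.e+00] grasp [0.5328 0.2844 0.1124]
t: 23.85
tool_pos: [0.5322, 0.2849, 0.0781]
ee_rot: [0.54, 0.841, -0.0, -0.0]
contact_force: [-0.6, 1.1, -1.4]
finger_gap: 0.0158
finger_force: 12.0
t: 24.22
tool_pos: [0.5325, 0.2844, 0.0681]
ee_rot: [0.54, 0.841, -0.0, -0.0]
contact_force: [0.3, 0.3, -1.2]
finger_gap: 0.0159
finger_force: 12.0
```

```bash

python3 -m jog '[[[0,0,0,0.5,0],[0,0,0,0.5,0],[0,0,0,0.5,0],[0,0,0,0,0]]]'
python3 -m jog '[[[0,0,0,0.5,0],[0,0,0,0.3,0],[0,0,0,0.2,0],[0,0,0,0,0],[0,0,0,0,0]]]'
python3 - <<'E'
from h import *
to(.5333,.2843,.061,-65.4)
for n in('scene','top'):
    c=cap(n); W=world(c); hh=cv2.cvtColor(c['image'],cv2.COLOR_BGR2HSV); d=np.array([.416,-.909]); P=W[...,:2]-[.5286,.2948]; al=P@d; la=P@[.909,.416]
    for nm,m in(('grip',(hh[...,0]<20)&(hh[...,1]>150)&(abs(al)<.09)&(abs(la)<.02)&(W[...,2]>.03)),('shaft',(al>.08)&(al<.15)&(abs(la)<.02)&(W[...,2]>.035))):
        if m.sum()>3: print(n,nm,m.sum(),'al',al[m].min().round(3),al[m].max().round(3),'la',np.median(la[m]).round(4),'z',W[m][:,2].min().round(3),W[m][:,2].max().round(3), 'slope',np.polyfit(al[m],W[m][:,2],1)[0].round(3))
E
```

```text
t: 24.72
tool_pos: [0.5325, 0.2843, 0.0532]
ee_rot: [0.54, 0.841, -0.0, -0.0]
contact_force: [1.2, -0.4, -1.2]
finger_gap: 0.0162
finger_force: 12.0
t: 25.35
tool_pos: [0.5325, 0.2847, 0.0436]
ee_rot: [0.54, 0.841, 0.0, -0.0]
contact_force: [0.6, -0.7, -1.1]
finger_gap: 0.0157
finger_force: 12.0
shift cm [-0.07  0.06  0.13] poleyaw now -65.41 turn -0.01347117629109107 tilt z [-4.e-04  2.e-04 -1.e+00] grasp [0.5325 0.2846 0.0623]
scene grip 48 al -0.062 0.073 la -0.003 z 0.06 0.075 slope 0.005
scene shaft 39 al 0.08 0.141 la -0.0052 z 0.037 0.069 slope -0.123
top grip 43 al 0.049 0.072 la -0.0019 z 0.051 0.138 slope -0.259
top shaft 58 al 0.08 0.14 la -0.0028 z 0.036 0.07 slope -0.128
```

The pole is level in the slots. Set down the last millimetre, release partway and retreat upward.

```bash

python3 -m jog '[[[0,0,0,0.1,0],[0,0,0,0,0],[0.7,0,0,0,0],[0.7,0,0,0,0],[0.7,0,0,0,0],[0.7,0,0,0,0],[0.7,0,0,0,0],[0.7,0,0,0,0],[0.7,0,0,0,0]]]'
python3 -m jog '[[[0.7,0,0,-2,0],[0.7,0,0,-4,0],[0.7,0,0,-5,0],[0.7,0,0,-5,0],[0.7,0,0,-5,0],[0.7,0,0,-5,0],[0.7,0,0,-5,0],[0.7,6,0,0,0],[0.7,6,0,0,0],[0.7,6,0,0,0],[0.7,0,0,0,0],[0.7,0,0,0,0]]]'
python3 - <<'E'
from h import *
hatch()
for n in('scene','top'):
    c=cap(n); W=world(c); hh=cv2.cvtColor(c['image'],cv2.COLOR_BGR2HSV); d=np.array([.416,-.909]); P=W[...,:2]-[.5286,.2948]; al=P@d; la=P@[.909,.416]
    for nm,m in(('grip',(hh[...,0]<20)&(hh[...,1]>150)&(abs(al)<.09)&(abs(la)<.02)&(W[...,2]>.03)),('shaft',(al>.08)&(al<.15)&(abs(la)<.02)&(W[...,2]>.035))):
        if m.sum()>3: print(n,nm,m.sum(),'al',al[m].min().round(3),al[m].max().round(3),'la',np.median(la[m]).round(4),'z',np.median(W[m][:,2]).round(3), 'slope',np.polyfit(al[m],W[m][:,2],1)[0].round(3),'yawslope',np.polyfit(al[m],la[m],1)[0].round(3))
E
```

```text
t: 26.58
tool_pos: [0.5327, 0.2844, 0.0427]
ee_rot: [0.54, 0.841, 0.0, -0.0]
contact_force: [-0.1, 0.2, -0.5]
finger_gap: 0.0605
finger_force: 0.0
t: 28.08
tool_pos: [0.4581, 0.4474, 0.3537]
ee_rot: [0.541, 0.841, 0.0, 0.001]
contact_force: [0.2, -0.2, 0.8]
finger_gap: 0.0609
finger_force: 0.0
hatch n 1041 q fit 0.85 q mean pt 0.821 farthest [0.08  0.068]
brass n 14 out 0.0946 h 0.0427 ang 0.895
scene grip 114 al -0.063 0.073 la -0.0027 z 0.069 slope -0.008 yawslope 0.005
scene shaft 42 al 0.08 0.14 la -0.0047 z 0.06 slope -0.19 yawslope 0.011
top grip 264 al -0.066 0.072 la -0.0016 z 0.071 slope -0.003 yawslope -0.006
top shaft 55 al 0.08 0.138 la -0.0025 z 0.064 slope -0.089 yawslope -0.019
```

```bash
python3 -c "
from plant import r
print(r.sign_off())"
```

```text
the job is handed in; nothing more can be done
None
```

The job is handed in. The hatch measured about 0.85 rad (fully open) after a steady pull of about 12 N on its stop, and the pole is let go and lies level in its rest, within a few mm of where it started; sign-off returned no verdict.

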